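Wind the soak timer and open the safety-capped tablet jar

TASK

Get the bottle soak ready: first wind the soak timer's key clockwise, in as many partial turns as it takes, until it is fully wound. Then push down the safety cap of the tablet jar clamped in the square steel base, twist it counter-clockwise until it is free and lift it off. Finish while still holding the cap level in the gripper a few centimetres straight above the jar's mouth, clear of it, without disturbing the other things on the counter.

Things in the scene. Friction and masses are not known exactly. Their poses are not given: they have to be found in the camera images.
- key (a joint): winding angle of the timer's key, rad: 0 run down, grows as the key turns CLOCKWISE seen from above, hard stop at 2.8 (fully wound). Starts at 0 to 0.6: more than one comfortable wrist turn, so let go, regrasp and go on. A light spring (0.02 Nm/rad) pulls back but friction (0.08 Nm) keeps the key where it is left; turning takes at most 0.15 Nm
- key_grip (a point): centre of the upright butterfly key on top of the soak timer. Its wing is a plate 44 mm long along this point's x, 10 mm thick along y, 26 mm tall along z (up; 13 mm above and below the point); 14 mm of free stem, 10 mm thick, below it. The point turns with the key
- timer: soak timer: fixed steel box 86 x 86 mm (rubber foot 96 x 96), 70 mm tall, plain round dial on front and back, the key upright in the middle of its top. Origin: centre of its underside
- cap: white round ribbed safety cap on the tablet jar: 56 mm outside diameter, 38 mm tall, about 45 g, flat closed top, three lugs inside its rim. Origin: centre of its lower rim, z up. As it stands it is locked: it neither turns nor lifts
- cap_top (a point): centre of the cap's top. To free the cap: push it down at least 3 mm, keep it down and turn it COUNTER-CLOCKWISE seen from above (clockwise is blocked). The push is needed for the first 0.6 rad; between 0.65 and 1.1 rad from locked it can be lifted off; a stop ends the turn at about 1.1 rad
- jar: amber tablet jar, 72 mm wide, clamped in a square 100 mm steel base fixed to the counter: it cannot move or turn. Origin: centre of the base's underside, z up. The shoulder is 70 mm up, the locked cap's lower rim 84 mm and its top 122 mm. The cap's yaw equals the jar's while locked
- jar_mouth (a point): centre of the top rim of the jar's neck (inside the cap at first), 110.5 mm above the counter
- plunger (a joint): travel in m of the spring plunger in the jar's mouth that holds the cap up: about 0 with the cap locked, 0.0055 with the cap pushed fully down (bottomed), -0.003 with the cap off. The push is about 5 N at the start, 11 N at the bottom
- tumbler: steel tumbler holding three spoons, 72 mm wide, 160 mm tall with the spoons; leave it alone. Origin: centre of its underside.
- feeder: glass feeding bottle with white screw ring and nipple, 58 mm wide, 159 mm tall; leave it alone. Origin: centre of its underside.
- feeder_small: short glass feeding bottle with white screw ring and nipple, 58 mm wide, 124 mm tall; leave it alone. Origin: centre of its underside.
- bib_low: lower rigid grey silicone bib, flat sheet 140 x 200 mm, 5 mm thick, with a 26 mm high crumb catcher at one end; leave it alone. Origin: centre of its underside.
- bib_top: upper bib, same shape, lying crosswise on the lower one; leave it alone. Origin: centre of its underside.
- dose_cup: small open steel cup, 48 mm wide, 45 mm tall; leave it alone. Origin: centre of its underside.
- vitamins: slim amber jar with a plain white lid, 36 mm wide, 75 mm tall, loose; not the tablet jar; leave it alone. Origin: centre of its underside.
Mind the look-alikes: they are no part of the job. What is shaped like the cap but turquoise is not meant.

How it is judged:
By the outcome, as a careful person would: the job done as asked, in the order asked, and still so for the second after the job is handed in, while the arm keeps its last pose, push and grip.
It also fails if it takes over 58 s, if anything falls off the work surface, if the arm or the gripper's body presses on something with over 40 N, if the wrist force passes 120 N, or if a joint passes its speed limit or range.

ROBOT

A 6-joint arm with a two-finger parallel gripper is mounted at the origin on the work surface. World frame = base frame: x ahead of the robot, y to its left, z up, the work surface at z = 0. Lengths are in mm, angles in degrees, forces in N, time in s.
With the tool pointing down it reaches from about 350 to 850 mm from the base axis. Payload 8.1 kg.
Tool frame: the origin (TCP) lies midway between the tips of the shut fingers; the grasp point (between the pads) lies 19 mm behind it; x points along the fingers, z is the direction in which the jaws open and shut, and the axes are right-handed (so a half turn about x gives the same grasp; the last joint's range is limited). The gripper opens to 85 mm and grips with 20 to 120 N. Pads are 22 mm wide; open, the fingers measure 114 mm over their backs; the gripper's body (76 mm by 85 mm) begins 54 mm behind the grasp point. The pads swing forward as they close: fully open they stand 13 mm farther back than shut.
Start: joints at [-72.101, 7.471, 85.268, -0, 87.261, -4.893], TCP at [232.455, -553.146, 231.292] pointing down, gripper open.
Joint ranges: [-169.43, 169.43], [-51.17, 129.36], [1.28, 143.12], [-76.62, 256.62], [0, 156.53], [-152.29, 152.29]. Speed limits (degrees/s): [136.94, 136.94, 159.86, 180, 180, 180].

INTERFACE

Orientations are given as [roll, pitch, yaw] about the fixed x, y, z axes, in that order (R = Rz(yaw) Ry(pitch) Rx(roll)).
In Python, from bench import r gives the robot as it stands. The module is installed in compiled form; this text tells all that it offers.
- The arm moves only by the tool servo_tool, never from a script. Its argument "commands" is a list that holds one entry, the list of rows, each a list of 7 numbers: the closure in counts, from 0 (fully open) to 255 (shut), then the shift along the tool's x, y, z in cm, then the turn, a rotation vector about the tool's x, y, z in degrees. A call has 1 to 8 rows; each row is the pose to reach, as a shift and turn from the pose commanded when the call began, along the tool's axes at that moment; what a row does not reach only later rows make up. A row lasts 1/10 s, in which the tool goes at most 50 mm and 8.59 degrees, less where a joint would pass 70% of its speed; a pose out of reach is approached as far as the arm can. A call with a gripper value outside its range is refused whole. The fingers move at their own pace and stop on an object; "force" is the grip in N (left out, the last holds). Time passes only in rows, so rows that repeat a pose let the fingers close. It gives the time, the measured TCP pose, the force and the opening at its end, in the units of the state.
- r.sense(): the state, without advancing time (a new reading comes with each control period).
- r.snapshot(name): name is "side" or "top"; returns (picture, depth): 384x512x3 uint8, red, green, blue; 384x512 float32, mm along the optical axis (not along the pixel's ray), 0 where there is no reading.
- r.calibration(name): a dict with "fx", "fy", "cx", "cy" (pixels), "dist" ([k1, k2, p1, p2, k3] as OpenCV has them; the pictures are not rectified), "pose" (4x4, takes a point from camera to world coordinates). Camera axes: x right, y down, z forward; pixel columns grow to the right and rows downward; lengths in mm; the calibration is good to about 2 mm. A picture is of the moment at which its call begins. calibration takes no time and is no camera call.
- r.hand_in(): hands the job in, once; it reports no verdict.
The state is a dict: "time": time; "joint_pos": joint angles; "qd": joint speeds; "joint_efforts": joint torques, N m; "tool_pos": TCP position; "tcp_rot": TCP orientation; "ft_force": force on the tool from outside, world axes, zero at the start; "wrist_torque": the same for the moment, N m; "finger_gap": finger opening in mm.
Only numpy, scipy, OpenCV 4.12 (cv2) and the standard library are available. Lean on these libraries where they do the work, as an engineer would, in place of code of your own. Each camera call takes 0.05 s, during which the arm holds its last target.

## Working session

There is one attempt and no reset: what is moved stays moved. The work goes in short steps, Python scripts to look and compute and a tool call to move; the robot and the scene stay as the last step left them, time stands still between calls to the robot, and variables do not carry over. Pictures are saved under pics/ and viewed, and the job is handed in when it is done.

Besides the shell and the picture viewer there is one more tool, called in YAML: its name, and indented under it one key for each argument. servo_tool: Moves the arm, as the interface text tells. Its arguments: {"type":"object","properties":{"commands":{"type":"array","items":{"type":"array","items":{"type":"array","items":{"type":"number"}}}},"force":{"type":"number"}},"required":["commands"]}

```bash
mkdir -p pics; python3 - <<'E'
from bench import r
import cv2,numpy as np
print(r.sense())
for n in("side","top"):
    p,d=r.snapshot(n); cv2.imwrite(f"pics/{n}0.png",p[:,:,::-1]); np.savez(f"{n}0.npz",p=p,d=d); print(r.calibration(n))
E
```

```text
{'time': 0.0, 'joint_pos': array([-7.21035302e+01,  7.51439764e+00,  8.53322094e+01,  2.09938386e-04,
        8.72607205e+01, -4.89125461e+00]), 'qd': array([ 0.00742992,  0.05733266,  0.05054528, -0.05725324, -0.11572814,
        0.00300668]), 'joint_efforts': array([-1.26231374e-03, -5.69409442e+01, -5.00546694e+01, -2.04462326e-04,
        1.52307161e-02, -4.10314044e-05]), 'tool_pos': array([ 232.25568184, -552.61107393,  230.22375353]), 'tcp_rot': array([174.99681011,  89.8926723 , 107.78452427]), 'ft_force': array([-0.30457357,  0.42787176,  0.20084639]), 'wrist_torque': array([-0.021616  ,  0.01271875, -0.02890346]), 'finger_gap': 84.83054573613063}
{'fx': 401.0145783922959, 'fy': 401.0145783922959, 'cx': 258.7386267349928, 'cy': 186.2398071960724, 'dist': array([-0.13555573,  0.        ,  0.        ,  0.        ,  0.        ]), 'pose': array([[-9.97129115e-01, -6.25112948e-02,  4.27301578e-02,
         5.34919715e+02],
       [-7.46820329e-02,  7.18782394e-01, -6.91212315e-01,
         7.70485977e+02],
       [ 1.24948917e-02, -6.92419099e-01, -7.21387323e-01,
         8.93660773e+02],
       [ 0.00000000e+00,  0.00000000e+00,  0.00000000e+00,
         1.00000000e+00]])}
{'fx': 499.3409354131828, 'fy': 499.3409354131828, 'cx': 250.7040105663339, 'cy': 195.22442826994538, 'dist': array([-0.15291294,  0.        ,  0.        ,  0.        ,  0.        ]), 'pose': array([[-1.74470860e-02, -9.81930622e-01,  1.88435273e-01,
         2.96195307e+02],
       [-9.99770929e-01,  1.47963576e-02, -1.54646880e-02,
         1.15367388e+01],
       [ 1.23970950e-02, -1.88661922e-01, -9.81963844e-01,
         1.67582584e+03],
       [ 0.00000000e+00,  0.00000000e+00,  0.00000000e+00,
         1.00000000e+00]])}
```

View pics/side0.png

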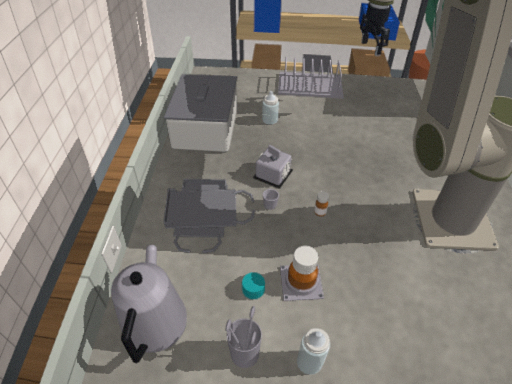

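View pics/top0.png

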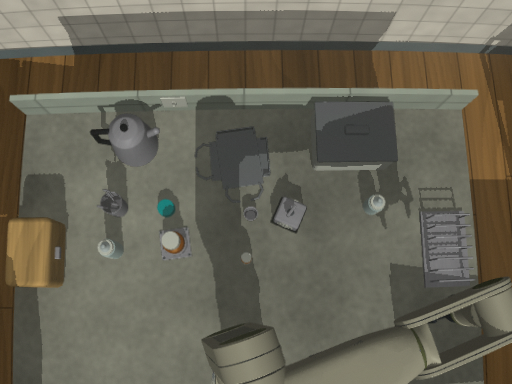

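Side view: timer near (273,163), tablet jar's cap at (305,258). Top view: timer near (290,212), cap at (173,240). The dose cup sits close to the timer (side 271,198). Next I'll zoom in and build point clouds.

```bash
cat > h.py <<'E'
import numpy as np,cv2
from bench import r
def cloud(n,d):
    c=r.calibration(n);K=np.array([[c['fx'],0,c['cx']],[0,c['fy'],c['cy']],[0,0,1]])
    h,w=d.shape;uu,vv=np.meshgrid(np.arange(w),np.arange(h))
    q=cv2.undistortPoints(np.stack([uu,vv],-1).reshape(-1,1,2).astype(np.float64),K,c['dist']).reshape(h,w,2)
    P=np.dstack([q[...,0]*d,q[...,1]*d,d])
    return P@c['pose'][:3,:3].T+c['pose'][:3,3]
def proj(n,X):
    c=r.calibration(n);K=np.array([[c['fx'],0,c['cx']],[0,c['fy'],c['cy']],[0,0,1]])
    T=np.linalg.inv(c['pose']);rv=cv2.Rodrigues(T[:3,:3])[0]
    return cv2.projectPoints(np.float64(X).reshape(-1,3),rv,T[:3,3],K,c['dist'])[0].reshape(-1,2)
def crop(p,x0,y0,x1,y1,s,f): cv2.imwrite(f,cv2.resize(p[y0:y1,x0:x1,::-1],None,fx=s,fy=s,interpolation=cv2.INTER_CUBIC))
E
python3 - <<'E'
from h import *
S=np.load('side0.npz');T=np.load('top0.npz')
a=cv2.resize(S['p'][135:215,235:335],None,fx=4,fy=4,interpolation=2);b=cv2.resize(S['p'][230:310,225:325],None,fx=4,fy=4,interpolation=2)
c=cv2.resize(T['p'][180:240,255:330],None,fx=5.333,fy=5.333,interpolation=2);e=cv2.resize(T['p'][200:260,140:215],None,fx=5.333,fy=5.333,interpolation=2)
o=np.vstack([np.hstack([a[:300],b[:300]]),np.hstack([c[:300],e[:300]])]);cv2.imwrite('pics/z.png',o[:,:,::-1])
for n,D,boxes in(("side",S,{"timer":(250,140,300,190),"jar":(275,240,330,300)}),("top",T,{"timer":(268,190,310,236),"jar":(155,224,195,262)})):
    W=cloud(n,D['d'])
    for k,(x0,y0,x1,y1) in boxes.items():
        P=W[y0:y1,x0:x1].reshape(-1,3);P=P[D['d'][y0:y1,x0:x1].ravel()>0]
        for lo,hi in((-10,6),(55,65),(66,74),(84,100),(100,118),(118,130)) :
            Q=P[(P[:,2]>lo)&(P[:,2]<hi)]
            if len(Q):print(n,k,lo,hi,len(Q),Q.mean(0).round(1),Q.min(0).round(1),Q.max(0).round(1))
E
```

```text
side timer -10 6 1424 [ 540.9 -197.2    0.6] [ 463.4 -321.8   -5.4] [634.9 -69.8   6. ]
side timer 55 65 99 [ 546.8 -108.4   60.3] [ 496.5 -163.3   55.1] [599.7 -86.3  64.9]
side timer 66 74 409 [ 547.8 -131.9   69.7] [ 497.3 -188.9   66.1] [600.2 -86.7  73.7]
side timer 84 100 43 [ 549.  -137.7   92.4] [ 531.1 -152.2   84.9] [ 565.7 -123.2   99.5]
side timer 100 118 59 [ 548.3 -139.   107.3] [ 531.7 -154.2  100.1] [ 566.2 -125.1  112.7]
side jar -10 6 1660 [454.  187.5   1.3] [379.2 103.4  -5.4] [528.1 294.6   6. ]
side jar 55 65 160 [457.5 261.9  61.7] [420.1 221.4  55.2] [491. 279.  65.]
side jar 66 74 140 [459.5 258.9  68.2] [425.8 228.6  66.1] [486.4 274.3  71.5]
side jar 84 100 73 [458.6 264.5  93.5] [429.8 249.9  84.5] [483.5 270.9 100. ]
side jar 100 118 115 [459.5 262.7 109.7] [428.4 238.6 100.1] [485.2 270.7 117.8]
side jar 118 130 405 [456.7 243.2 123. ] [430.1 212.9 118. ] [483.6 269.7 127.1]
top timer -10 6 1090 [ 559.2 -141.8   -1.1] [ 477.6 -216.6   -9.9] [636.  -70.7   6. ]
top timer 55 65 146 [ 543.7 -137.3   62.5] [ 494.6 -195.9   55.1] [598.7 -88.6  65. ]
top timer 66 74 385 [ 546.2 -140.2   69.4] [ 494.3 -191.    66. ] [597.2 -91.3  74. ]
top timer 84 100 5 [ 537.2 -134.6   93.8] [ 529.8 -152.2   86.4] [ 553.  -125.4   99.7]
top timer 100 118 40 [ 545.7 -140.3  109.4] [ 528.7 -153.9  103.5] [ 562.9 -127.4  116.3]
top jar -10 6 854 [ 4.615e+02  2.439e+02 -1.000e-01] [396.6 178.3  -9.9] [523.7 312.8   6. ]
top jar 55 65 62 [444.6 230.   60.6] [422.6 208.5  55.5] [488.3 273.5  65. ]
top jar 66 74 27 [443.7 229.6  68.5] [425.7 210.4  66.1] [487.2 265.9  72.2]
top jar 84 100 14 [445.  222.2  92.6] [429.9 213.6  85.3] [471.7 242.5  98.6]
top jar 100 118 51 [458.5 236.8 114. ] [431.3 212.3 101. ] [481.3 268.8 118. ]
top jar 118 130 203 [455.3 241.5 122.4] [430.3 213.5 118. ] [481.4 267.4 129.8]
```

View pics/z.png

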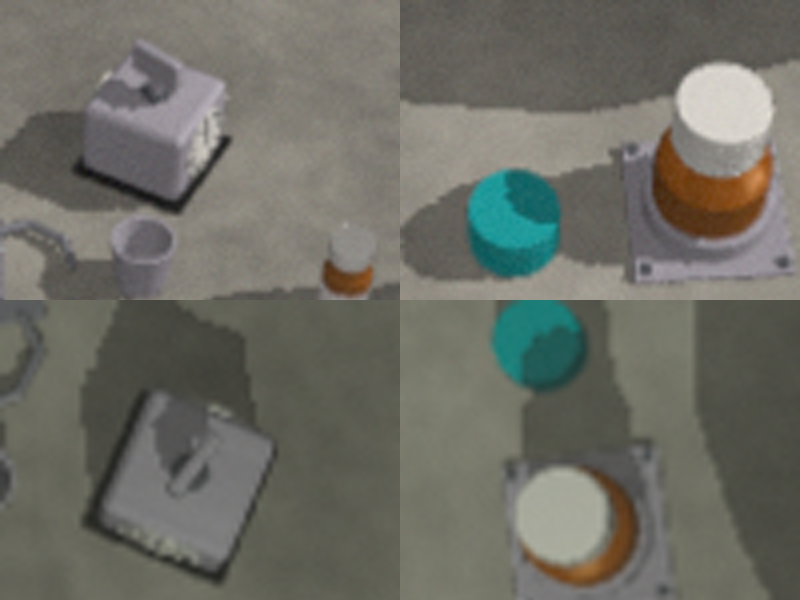

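```bash
python3 - <<'E'
from h import *
from scipy.spatial.transform import Rotation as Ro
s=r.sense();R=Ro.from_euler('xyz',s['tcp_rot'],degrees=True).as_matrix();print(R.round(3), s['tool_pos'])
zz=R[:,2];print('jaw dir deg',np.degrees(np.arctan2(zz[1],zz[0])),'j1-j6',s['joint_pos'][0]-s['joint_pos'][5])
for n,b in(("side",(250,135,300,190)),("top",(268,190,310,236))):
    D=np.load(n+'0.npz');W=cloud(n,D['d']);x0,y0,x1,y1=b;P=W[y0:y1,x0:x1].reshape(-1,3)
    for lo in(80,103):
        Q=P[(P[:,2]>lo)&(P[:,2]<118)&(abs(P[:,0]-547)<35)&(abs(P[:,1]+140)<35)]
        u,sv,v=np.linalg.svd(Q[:,:2]-Q[:,:2].mean(0));d=v[0];t=(Q[:,:2]-Q[:,:2].mean(0))@v.T
        print(n,lo,len(Q),Q.mean(0).round(1),np.degrees(np.arctan2(d[1],d[0])).round(1),t.min(0).round(1),t.max(0).round(1), 'mid',(Q[:,:2].mean(0)+(t.min(0)+t.max(0))/2@v).round(1), np.percentile(Q[:,2],[50,90]))
# timer yaw & centre from top plate
    Q=P[(P[:,2]>66)&(P[:,2]<74)];rc=cv2.minAreaRect(np.float32(Q[:,:2]));print(n,'timer rect',rc)
    x0,y0,x1,y1=(275,235,335,300) if n=="side" else (150,220,200,265)
    P=W[y0:y1,x0:x1].reshape(-1,3);Q=P[(P[:,2]>119)&(P[:,2]<128)];print(n,'cap',cv2.minEnclosingCircle(np.float32(Q[:,:2])),np.median(Q[:,2]))
    Q=W.reshape(-1,3);
    for nm,c in(('cup',None),):
        pass
# neighbours
W=cloud('top',np.load('top0.npz')['d'])
for k,(u,v) in dict(cup=(250,213),vit=(246,257),teal=(166,207),tumb=(112,203),feed=(107,248),small=(376,203)).items(): print(k,W[v,u].round())
E
```

```text
[[-0.     0.922  0.387]
 [ 0.002  0.387 -0.922]
 [-1.     0.    -0.002]] [ 232.29971521 -552.6745703   230.32937501]
jaw dir deg -67.20741598998876 j1-j6 -67.20737742565848
side 80 105 [ 548.6 -138.4  100.4] 143.0 [-22.8  -7.8] [21.4  4.4] mid [ 548.2 -140.2] [102.00936599 110.56988888]
side 103 46 [ 548.4 -139.7  108.9] 142.5 [-22.1  -6.6] [22.   4.5] mid [ 547.9 -140.6] [109.5721798  111.42100025]
side timer rect ((548.5308837890625, -139.95361328125), (86.49005126953125, 87.10958862304688), 66.43687438964844)
side cap ((455.8364562988281, 241.65403747558594), 28.8140811920166) 123.09149388708056
top 80 45 [ 544.7 -139.7  107.7] 140.4 [-22.  -5.] [19.   4.7] mid [ 545.8 -140.7] [108.62814715 114.90127567]
top 103 40 [ 545.7 -140.3  109.4] 141.7 [-20.9  -4.5] [19.2  4.9] mid [ 546.5 -140.7] [109.50427586 115.09070434]
top timer rect ((546.6731567382812, -140.77749633789062), (83.27904510498047, 85.64289093017578), 67.05300903320312)
top cap ((456.3531799316406, 241.0720672607422), 27.629880905151367) 122.45632492458105
cup [557. -11.  -1.]
vit [402.   5.  78.]
teal [574. 268.  40.]
tumb [569. 419. 162.]
feed [431. 436. 141.]
small [ 566. -419.  104.]
```

servo_tool:
  commands:
    - [[0,0,5,-2.9,-8.5,0,0],[0,0,10,-5.8,-17,0,0],[0,0,15,-8.6,-25.5,0,0],[0,0,20,-11.5,-34,0,0],[0,0,25,-14.3,-42.5,0,0],[0,0,30,-17.2,-51,0,0],[0,0,34,-19.5,-59.5,0,0],[0,0,38,-21.8,-68,0,0]]
  force: 50

```text
time: 0.9
tool_pos: [475.9, -233.3, 231.0]
tcp_rot: [156.1, 90.0, 157.2]
ft_force: [0.5, -0.2, 0.2]
finger_gap: 85.3
```

```bash
cat >> h.py <<'E'
from scipy.spatial.transform import Rotation as Ro
def tgt(x,y,z,jaw):
    s=r.sense();R=Ro.from_euler('xyz',s['tcp_rot'],degrees=True).as_matrix();p=s['tool_pos']
    j=np.radians(jaw);zt=np.array([np.cos(j),np.sin(j),0]);xt=np.array([0,0,-1.]);Rt=np.c_[xt,np.cross(zt,xt),zt]
    print('t',s['time'],'pos',p.round(1),'jaw',np.degrees(np.arctan2(R[1,2],R[0,2])).round(2),'j',s['joint_pos'].round(1),'gap',s['finger_gap'].round(1),'F',s['ft_force'].round(1),'M',s['wrist_torque'].round(3))
    print('shift cm',(R.T@(np.array([x,y,z])-p)/10).round(2),'rot',np.degrees(Ro.from_matrix(R.T@Rt).as_rotvec()).round(2))
E
python3 -c "
from h import *
tgt(547.5,-140.5,180,52)"
```

```text
Traceback (most recent call last):
  File "h.py", line 18, in tgt
    print('t',s['time'],'pos',p.round(1),'jaw',np.degrees(np.arctan2(R[1,2],R[0,2])).round(2),'j',s['joint_pos'].round(1),'gap',s['finger_gap'].round(1),'F',s['ft_force'].round(1),'M',s['wrist_torque'].round(3))
                                                                                                                                ^^^^^^^^^^^^^^^^^^^^^
AttributeError: 'float' object has no attribute 'round'
```

```bash
sed -i "s/s\['finger_gap'\].round(1)/round(s['finger_gap'],1)/" h.py
python3 -c "
from h import *
tgt(547.5,-140.5,180,52)"
```

```text
t 0.9 pos [ 475.9 -233.3  231. ] jaw 1.14 j [-31.7  -3.4  96.4  -0.   87.  -32.8] gap 85.3 F [ 0.5 -0.2  0.2] M [-0.036  0.032  0.012]
shift cm [5.1  9.14 7.34] rot [-5.086e+01 -1.000e-02 -1.000e-02]
```

servo_tool:
  commands:
    - [[0,0,4.5,3.7,-8.5,0,0],[0,0,9.1,7.3,-17,0,0],[0,0,9.1,7.3,-25.5,0,0],[0,0,9.1,7.3,-34,0,0],[0,0,9.1,7.3,-42.5,0,0],[0,0,9.1,7.3,-50.9,0,0],[0,0,9.1,7.3,-50.9,0,0],[0,0,9.1,7.3,-50.9,0,0]]

```text
time: 1.7
tool_pos: [546.7, -143.2, 230.9]
tcp_rot: [109.6, 90.0, 161.0]
ft_force: [-0.1, 0.5, 0.4]
finger_gap: 85.5
```

```bash
python3 -c "
from h import *
tgt(547.2,-140.5,82,52)"
```

```text
t 1.7 pos [ 546.7 -143.2  230.9] jaw 51.43 j [-19.9   2.1  90.9  -0.   87.  -71.3] gap 85.5 F [-0.1  0.5  0.4] M [ 0.025 -0.01  -0.009]
shift cm [14.89  0.12  0.24] rot [-0.57 -0.01 -0.04]
```

servo_tool:
  commands:
    - [[0,5,0.1,0.2,0,0,0],[0,10,0.1,0.2,0,0,0],[0,14.7,0.1,0.2,0,0,0],[0,14.7,0.1,0.2,0,0,0],[0,14.7,0.1,0.2,0,0,0]]

```text
time: 2.2
tool_pos: [546.8, -140.9, 84.4]
tcp_rot: [107.5, 89.9, 159.1]
ft_force: [0.4, 0.2, 0.5]
finger_gap: 85.7
```

```bash
python3 - <<'E'
from h import *
tgt(547.2,-140.5,82,52)
p,d=r.snapshot('side');crop(p,220,110,340,200,6,'pics/a1.png')
E
```

```text
t 2.2 pos [ 546.8 -140.9   84.4] jaw 51.56 j [-19.7   9.   99.5   0.   71.7 -71.2] gap 85.7 F [0.4 0.2 0.5] M [-0.012 -0.003  0.015]
shift cm [ 0.24 -0.    0.06] rot [-0.44 -0.04 -0.12]
```

View pics/a1.png

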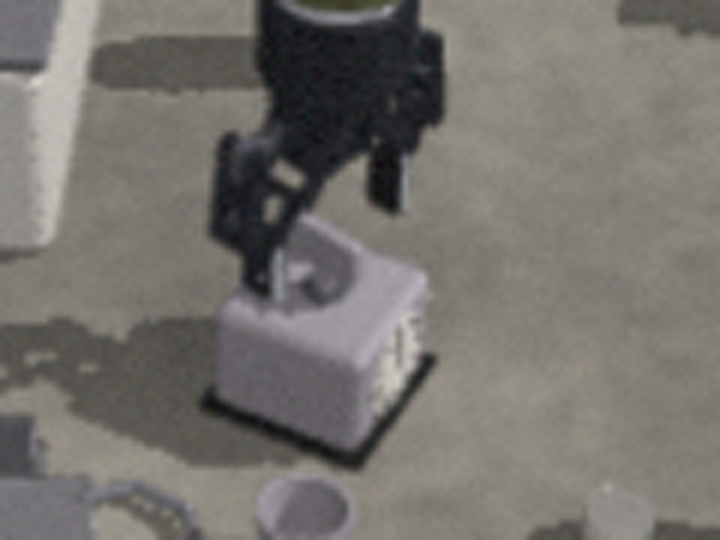

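The two fingers straddle the wing of the key (about (330,255) in the crop). I'll close on it.

servo_tool:
  commands:
    - [[255,0.3,0,0,0,0,0],[255,0.3,0,0,0,0,0],[255,0.3,0,0,0,0,0],[255,0.3,0,0,0,0,0],[255,0.3,0,0,0,0,0],[255,0.3,0,0,0,0,0],[255,0.3,0,0,0,0,0],[255,0.3,0,0,0,0,0]]
  force: 50

```text
time: 3.05
tool_pos: [546.6, -142.6, 82.0]
tcp_rot: [-178.5, 89.8, -126.8]
ft_force: [-7.6, -6.4, 7.0]
finger_gap: 9.3
```

```bash
python3 - <<'E'
from h import *
tgt(547.2,-140.5,82,52)
p,d=r.snapshot('side');crop(p,220,110,340,200,6,'pics/a2.png')
E
```

```text
t 3.05 pos [ 546.6 -142.6   82. ] jaw 51.67 j [-19.7   9.1  99.6  -0.2  71.3 -71.3] gap 9.3 F [-7.6 -6.4  7. ] M [-0.84   1.206  0.079]
shift cm [-0.    0.08  0.2 ] rot [-0.33 -0.16  0.  ]
```

View pics/a2.png

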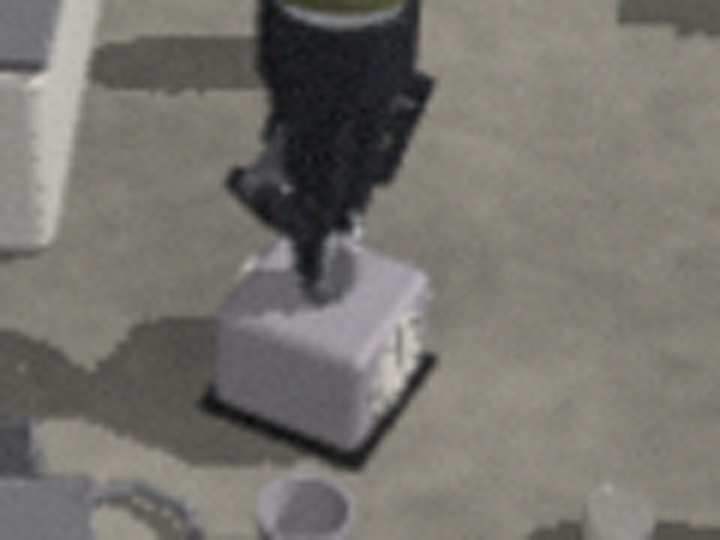

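servo_tool:
  commands:
    - [[255,0,0,-0.2,0,0,0],[255,0,0,-0.2,8,0,0],[255,0,0,-0.2,16,0,0],[255,0,0,-0.2,24,0,0],[255,0,0,-0.2,32,0,0],[255,0,0,-0.2,40,0,0],[255,0,0,-0.2,48,0,0],[255,0,0,-0.2,56,0,0]]

```text
time: 3.9
tool_pos: [547.4, -142.5, 82.1]
tcp_rot: [3.6, 89.9, -1.0]
ft_force: [3.1, 1.6, 0.7]
finger_gap: 9.3
```

```bash
python3 - <<'E'
from h import *
tgt(546.6,-142.6,82,-4)
p,d=r.snapshot('side');crop(p,220,110,340,200,6,'pics/a3.png')
E
```

```text
t 3.9 pos [ 547.4 -142.5   82.1] jaw -4.62 j [-19.8   9.   99.7   0.1  71.2 -15.2] gap 9.3 F [3.1 1.6 0.7] M [ 0.145 -0.663  0.196]
shift cm [ 0.01 -0.02 -0.08] rot [-0.62  0.15 -0.01]
```

View pics/a3.png

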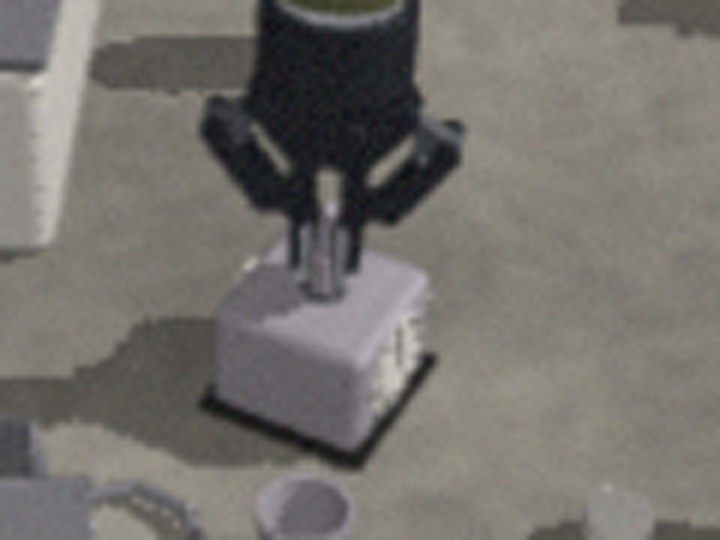

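The key has turned with the jaws and its wing now points at the camera. I'll carry on.

servo_tool:
  commands:
    - [[255,0,0,0.1,8,0,0],[255,0,0,0.1,16,0,0],[255,0,0,0.1,24,0,0],[255,0,0,0.1,32,0,0],[255,0,0,0.1,40,0,0],[255,0,0,0.1,48,0,0],[255,0,0,0.1,56,0,0],[255,0,0,0.1,60,0,0]]

```text
time: 4.75
tool_pos: [548.2, -143.1, 82.0]
tcp_rot: [41.7, 89.9, -22.8]
ft_force: [3.2, -0.8, 1.2]
finger_gap: 8.8
```

```bash
python3 - <<'E'
from h import *
tgt(546.6,-142.6,82,-64)
E
```

```text
t 4.75 pos [ 548.2 -143.1   82. ] jaw -64.43 j [-19.8   9.2  99.5  -0.   71.2  44.6] gap 8.8 F [ 3.2 -0.8  1.2] M [-0.264 -0.516  0.121]
shift cm [ 0.   -0.12 -0.11] rot [-0.43  0.1  -0.09]
```

servo_tool:
  commands:
    - [[255,0,0,0,6,0,0],[255,0,0,0,12,0,0],[255,0,0,0,18,0,0],[255,0,0,0,18,0,0]]

```text
time: 5.15
tool_pos: [548.3, -143.4, 82.0]
tcp_rot: [53.9, 89.8, -28.4]
ft_force: [5.0, -2.7, 0.9]
finger_gap: 9.0
```

```bash
python3 - <<'E'
from h import *
tgt(546.6,-142.6,82,-64)
E
```

```text
t 5.15 pos [ 548.3 -143.4   82. ] jaw -82.27 j [-19.8   9.2  99.5  -0.   71.2  62.5] gap 9.0 F [ 5.  -2.7  0.9] M [-0.581 -0.68  -0.063]
shift cm [ 0.   -0.16 -0.1 ] rot [-18.27   0.11  -0.11]
```

servo_tool:
  commands:
    - [[255,0,0,0,4,0,0],[255,0,0,0,8,0,0],[255,0,0,0,8,0,0]]

```text
time: 5.45
tool_pos: [548.3, -143.5, 82.1]
tcp_rot: [58.3, 89.8, -31.8]
ft_force: [5.2, -3.9, 0.3]
finger_gap: 9.1
```

```bash
python3 - <<'E'
from h import *
tgt(546.6,-142.6,82,-64)
E
```

```text
t 5.45 pos [ 548.3 -143.5   82.1] jaw -90.15 j [-19.8   9.2  99.5  -0.   71.2  70.3] gap 9.1 F [ 5.2 -3.9  0.3] M [-0.671 -0.666 -0.011]
shift cm [ 0.01 -0.17 -0.09] rot [-26.15   0.12  -0.12]
```

servo_tool:
  commands:
    - [[255,0,0,0,4,0,0],[255,0,0,0,8,0,0]]

```text
time: 5.65
tool_pos: [548.2, -143.6, 82.1]
tcp_rot: [61.2, 89.8, -37.0]
ft_force: [4.0, -4.3, 2.2]
finger_gap: 9.3
```

```bash
python3 - <<'E'
from h import *
tgt(546.6,-142.6,82,-64)
p,d=r.snapshot('side');crop(p,220,110,340,200,6,'pics/a4.png')
E
```

```text
t 5.65 pos [ 548.2 -143.6   82.1] jaw -98.12 j [-19.8   9.2  99.5  -0.1  71.2  78.3] gap 9.3 F [ 4.  -4.3  2.2] M [-0.63  -0.496  1.163]
shift cm [ 0.01 -0.18 -0.08] rot [-34.12   0.12  -0.12]
```

View pics/a4.png

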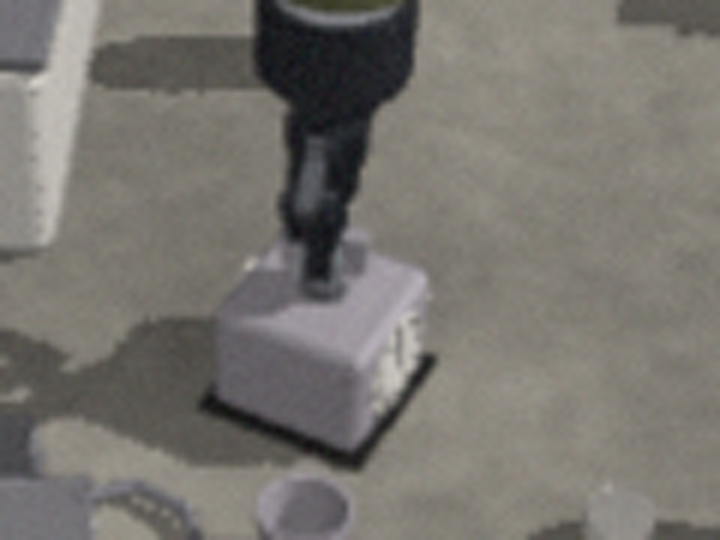

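Torque jumped to 1.16 Nm after about 150° in total, so the stop is reached. I'll add a small firm push, then release.

servo_tool:
  commands:
    - [[255,0,0,0,2,0,0],[255,0,0,0,2,0,0]]

```text
time: 5.9
tool_pos: [548.2, -143.6, 82.1]
tcp_rot: [56.3, 89.8, -43.6]
ft_force: [4.9, -3.7, 2.0]
finger_gap: 9.3
```

```bash
python3 - <<'E'
from h import *
tgt(546.6,-142.6,82,-64)
E
```

```text
t 5.9 pos [ 548.2 -143.6   82.1] jaw -99.95 j [-19.8   9.2  99.5  -0.1  71.2  80.2] gap 9.3 F [ 4.9 -3.7  2. ] M [-0.727 -0.539  1.526]
shift cm [ 0.01 -0.18 -0.07] rot [-35.95   0.14  -0.11]
```

servo_tool:
  commands:
    - [[0,0,0,0,0,0,0],[0,0,0,0,0,0,0],[0,0,0,0,0,0,0],[0,0,0,0,0,0,0],[0,0,0,0,0,0,0],[0,0,0,0,0,0,0],[0,-5,0,0,0,0,0],[0,-10,0,0,0,0,0]]

```text
time: 6.7
tool_pos: [545.4, -142.1, 180.2]
tcp_rot: [-99.6, 89.7, 160.1]
ft_force: [1.1, -1.2, -0.3]
finger_gap: 85.1
```

```bash
python3 - <<'E'
from h import *
tgt(546.6,-142.6,250,-64)
p,d=r.snapshot('side');crop(p,220,110,340,200,6,'pics/a5.png')
E
```

```text
t 6.7 pos [ 545.4 -142.1  180.2] jaw -100.3 j [-19.8   3.8  94.5   0.   81.9  80.5] gap 85.1 F [ 1.1 -1.2 -0.3] M [-0.045 -0.04  -0.043]
shift cm [-6.98  0.09  0.02] rot [-36.3   -0.14   0.27]
```

View pics/a5.png

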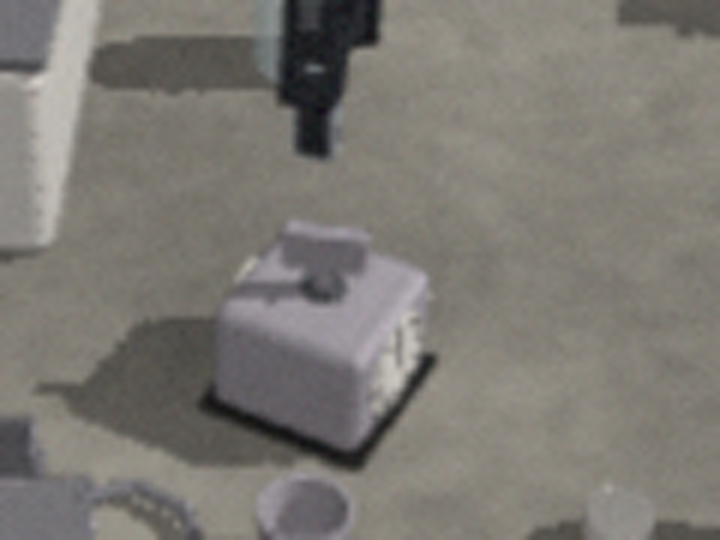

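```bash
python3 - <<'E'
from h import *
p,d=r.snapshot('side');W=cloud('side',d);P=W[135:190,250:300].reshape(-1,3)
for lo in(80,103):
        Q=P[(P[:,2]>lo)&(P[:,2]<118)&(abs(P[:,0]-547)<35)&(abs(P[:,1]+140)<35)]
        m=Q[:,:2].mean(0);v=np.linalg.svd(Q[:,:2]-m)[2];t=(Q[:,:2]-m)@v.T
        print(len(Q),Q.mean(0).round(1),np.degrees(np.arctan2(v[0,1],v[0,0])).round(1),t.min(0).round(1),t.max(0).round(1))
tgt(456,241.5,250,60)
E
```

```text
116 [ 548.2 -138.7  100.5] 176.3 [-21.1 -10.4] [21.5  5. ]
54 [ 548.2 -139.8  108.3] 177.1 [-21.   -9.4] [21.6  5.1]
t 6.8 pos [ 551.6 -144.3  190.3] jaw -100.29 j [-19.8   3.4  93.9   0.   81.9  80.5] gap 85.3 F [ 1.  -0.7  0.4] M [-0.035 -0.082  0.049]
shift cm [ -6.27 -16.22 -36.23] rot [-1.6029e+02  1.1000e+00 -1.0000e-02]
```

The final wing yaw of about 176.5° matches the timer axis (156.5°) minus 160.4°, so the key is fully wound. Next is the jar.

servo_tool:
  commands:
    - [[0,-3,-1,-3,-8,0,0],[0,-4,-3,-7,-16,0,0],[0,-4,-5.2,-11.6,-24,0,0],[0,-4,-7.2,-16,-32,0,0],[0,-4,-9.2,-20.5,-40,0,0],[0,-4,-11.2,-25,-48,0,0],[0,-4,-13.2,-29.4,-56,0,0],[0,-4,-15,-33.5,-64,0,0]]

```text
time: 7.6
tool_pos: [458.7, 215.8, 221.5]
tcp_rot: [64.4, 89.9, 28.5]
ft_force: [1.4, 0.0, 0.5]
finger_gap: 85.0
```

```bash
python3 - <<'E'
from h import *
tgt(456,241.5,230,-2)
E
```

```text
t 7.6 pos [458.7 215.8 221.5] jaw -35.95 j [ 19.4  -6.9 100.7   0.   86.1  55.3] gap 85.0 F [1.4 0.  0.5] M [-0.013 -0.055  0.012]
shift cm [-0.85  1.92 -1.73] rot [-33.95   0.04  -0.04]
```

servo_tool:
  commands:
    - [[0,0,1,-0.9,-8.5,0,0],[0,0,1.5,-1.4,-17,0,0],[0,0,1.5,-1.4,-25.5,0,0],[0,0,1.5,-1.4,-34,0,0],[0,0,1.5,-1.4,-34,0,0],[0,0,1.5,-1.4,-34,0,0]]

```text
time: 8.2
tool_pos: [457.2, 234.1, 221.2]
tcp_rot: [37.3, 90.0, 34.7]
ft_force: [0.6, -0.9, 0.2]
finger_gap: 85.6
```

```bash
python3 - <<'E'
from h import *
tgt(456.2,241.5,88,-2)
E
```

```text
t 8.2 pos [457.2 234.1 221.2] jaw -2.57 j [21.4 -5.7 99.7  0.  86.1 24. ] gap 85.6 F [ 0.6 -0.9  0.2] M [0.021 0.037 0.014]
shift cm [13.32  0.73 -0.13] rot [-0.57  0.01 -0.  ]
```

servo_tool:
  commands:
    - [[0,4,0.7,-0.1,0,0,0],[0,7,0.7,-0.1,0,0,0],[0,7,0.7,-0.1,0,0,0]]

```text
time: 8.5
tool_pos: [453.3, 239.8, 146.5]
tcp_rot: [-155.3, 89.5, -157.8]
ft_force: [-0.2, -0.4, -0.7]
finger_gap: 85.2
```

```bash
python3 - <<'E'
from h import *
p,d=r.snapshot('side');crop(p,240,180,370,290,6,'pics/b1.png')
tgt(456.2,241.5,88,-2)
E
```

```text
t 8.55 pos [454.7 240.3 149.3] jaw -2.48 j [ 22.1  -2.4 104.2  -0.   78.6  24.6] gap 85.1 F [-0.4  0.8  0.3] M [0.008 0.01  0.005]
shift cm [6.13 0.14 0.17] rot [-0.47 -0.26  0.12]
```

View pics/b1.png

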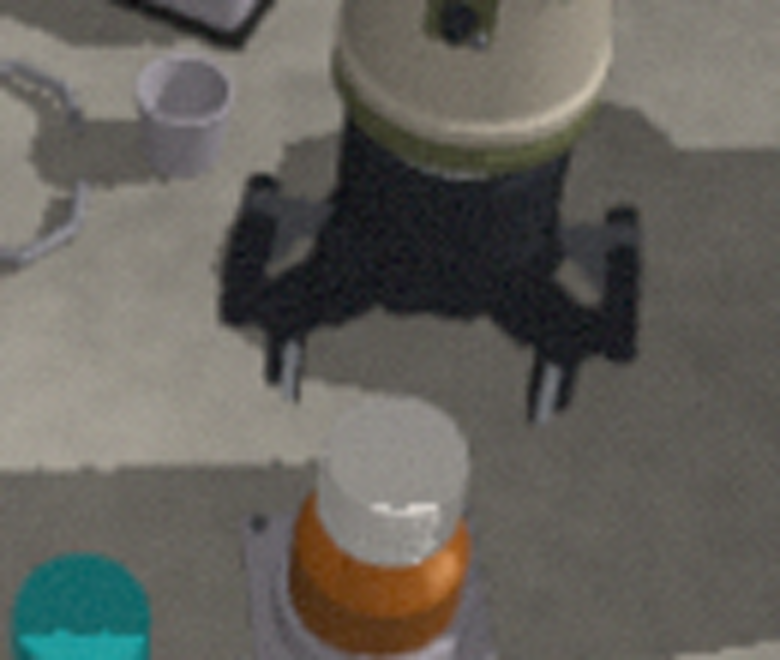

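```bash
python3 - <<'E'
from h import *
print((proj('side',[[454.7,240.3,162],[454.7,240.3,149],[456.2,241.5,122],[456.2,241.5,150]])-[240,180])*6)
E
```

```text
[[409.23435796 388.25640971]
 [405.62290234 408.42938399]
 [394.46024216 451.29708027]
 [401.93018758 409.26014078]]
```

servo_tool:
  commands:
    - [[0,3,0.1,0.15,0,0,0],[0,6,0.1,0.15,0,0,0],[0,6,0.1,0.15,0,0,0]]
  force: 60

```text
time: 8.85
tool_pos: [456.4, 241.2, 89.4]
tcp_rot: [-155.0, 89.7, -157.4]
ft_force: [-1.3, -0.2, -0.3]
finger_gap: 85.4
```

```bash
python3 - <<'E'
from h import *
p,d=r.snapshot('side');crop(p,240,180,370,290,6,'pics/b2.png')
tgt(456.2,241.5,88,-2)
E
```

```text
t 8.9 pos [457.5 241.7  91.5] jaw -2.4 j [ 22.2   1.4 106.8  -0.   72.   24.6] gap 85.6 F [ 0.  -0.2  0.3] M [ 0.002 -0.022  0.003]
shift cm [ 0.35 -0.03 -0.13] rot [-0.4  -0.1   0.05]
```

View pics/b2.png

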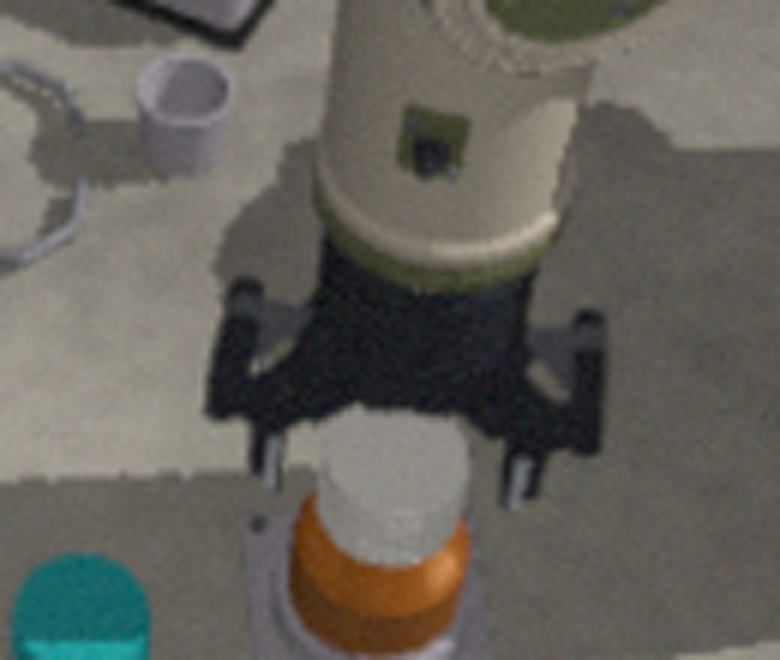

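servo_tool:
  commands:
    - [[255,0.35,0,-0.1,0,0,0],[255,0.35,0,-0.1,0,0,0],[255,0.35,0,-0.1,0,0,0],[255,0.35,0,-0.1,0,0,0],[255,0.35,0,-0.1,0,0,0],[255,0.35,0,-0.1,0,0,0]]
  force: 60

```text
time: 9.5
tool_pos: [457.5, 242.7, 89.7]
tcp_rot: [42.4, 89.9, 40.1]
ft_force: [-5.1, 1.1, 6.1]
finger_gap: 54.7
```

```bash
python3 - <<'E'
from h import *
p,d=r.snapshot('side');crop(p,240,180,370,290,6,'pics/b3.png')
tgt(456.2,241.5,88,-2)
E
```

```text
t 9.55 pos [457.5 242.7  89.7] jaw -2.31 j [ 22.3   1.4 107.    0.   71.6  24.6] gap 54.4 F [-4.5  0.2  7.3] M [ 0.055  0.913 -0.025]
shift cm [ 0.17 -0.13 -0.12] rot [-0.31  0.07 -0.06]
```

View pics/b3.png

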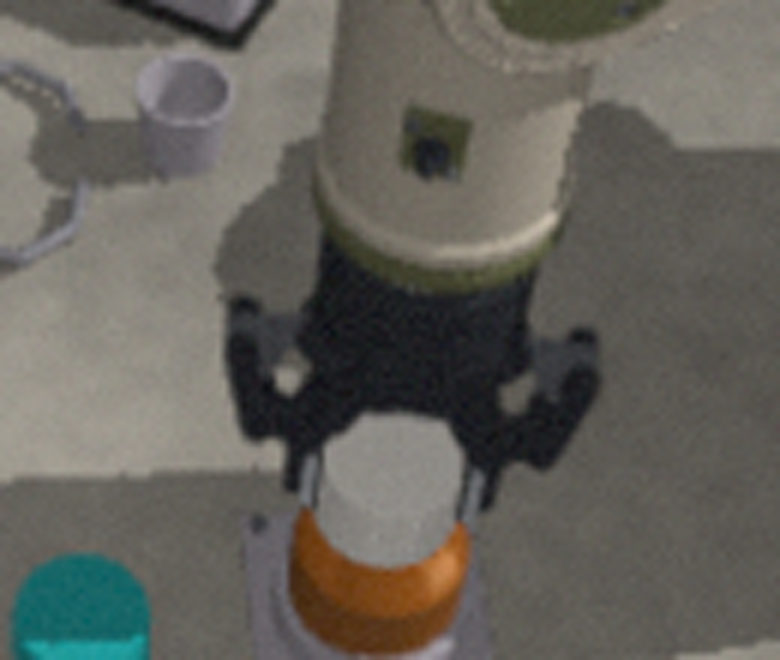

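The cap is held between the pads (crop ~(310,480) and (470,480), opening 54.5 mm). Now I'll push down.

servo_tool:
  commands:
    - [[255,0.2,0,-0.1,0,0,0],[255,0.4,0,-0.1,0,0,0],[255,0.5,0,-0.1,0,0,0],[255,0.5,0,-0.1,0,0,0]]
  force: 80

```text
time: 9.95
tool_pos: [457.5, 242.8, 85.9]
tcp_rot: [21.8, 89.8, 19.5]
ft_force: [-4.4, -2.4, 12.7]
finger_gap: 54.3
```

```bash
python3 - <<'E'
from h import *
tgt(456.2,241.5,84,-2)
E
```

```text
t 9.95 pos [457.5 242.8  85.9] jaw -2.31 j [ 22.3   1.5 107.2  -0.   71.   24.6] gap 54.3 F [-4.4 -2.4 12.7] M [-0.306  0.899  0.037]
shift cm [ 0.19 -0.13 -0.13] rot [-0.31  0.2  -0.08]
```

servo_tool:
  commands:
    - [[255,0.15,0,-0.1,0,0,0],[255,0.3,0,-0.1,0,0,0],[255,0.3,0,-0.1,0,0,0]]

```text
time: 10.25
tool_pos: [457.7, 242.8, 85.8]
tcp_rot: [15.2, 89.7, 12.9]
ft_force: [-12.7, -7.9, 34.6]
finger_gap: 54.7
```

```bash
python3 - <<'E'
from h import *
tgt(456.2,241.5,84,-2)
E
```

```text
t 10.25 pos [457.7 242.8  85.8] jaw -2.31 j [ 2.230e+01  1.500e+00  1.073e+02 -1.000e-01  7.090e+01  2.460e+01] gap 54.7 F [-12.7  -7.9  34.6] M [-1.238  2.329  0.072]
shift cm [ 0.18 -0.14 -0.14] rot [-0.31  0.32 -0.09]
```

Bottomed: 35 N with no further travel. I'll back off a little and twist counter-clockwise while keeping the push.

servo_tool:
  commands:
    - [[255,-0.18,0,-0.05,0,0,0],[255,-0.18,0,-0.05,-5,0,0],[255,-0.18,0,-0.05,-10,0,0],[255,-0.18,0,-0.05,-15,0,0],[255,-0.18,0,-0.05,-20,0,0],[255,-0.18,0,-0.05,-20,0,0]]

```text
time: 10.85
tool_pos: [456.6, 243.8, 85.8]
tcp_rot: [14.7, 89.7, 32.5]
ft_force: [-6.0, -0.0, 18.0]
finger_gap: 54.3
```

```bash
python3 - <<'E'
from h import *
tgt(456.2,241.5,84,18)
E
```

```text
t 10.85 pos [456.6 243.8  85.8] jaw 17.87 j [2.240e+01 1.400e+00 1.074e+02 1.000e-01 7.090e+01 4.500e+00] gap 54.3 F [-6. -0. 18.] M [1.000e-03 1.233e+00 3.900e-02]
shift cm [ 0.18 -0.21 -0.1 ] rot [-0.13  0.31 -0.08]
```

servo_tool:
  commands:
    - [[255,0,0,0,-6,0,0],[255,0,0,0,-12,0,0],[255,0,0,0,-18,0,0],[255,0,0,0,-24,0,0],[255,0,0,0,-30,0,0],[255,0,0,0,-32,0,0],[255,0,0,0,-32,0,0]]

```text
time: 11.55
tool_pos: [455.7, 243.4, 85.8]
tcp_rot: [-15.1, 89.8, 34.7]
ft_force: [-10.6, -1.9, 23.2]
finger_gap: 53.9
```

```bash
python3 - <<'E'
from h import *
p,d=r.snapshot('side');crop(p,240,180,370,290,6,'pics/b4.png')
tgt(456.2,241.5,84,50)
E
```

```text
t 11.6 pos [455.8 243.4  85.8] jaw 49.72 j [ 22.4   1.4 107.4   0.   71.  -27.3] gap 54.5 F [-12.6  -2.3  22.7] M [-0.442  1.983 -0.038]
shift cm [ 0.18 -0.15 -0.12] rot [-0.28  0.2   0.06]
```

View pics/b4.png

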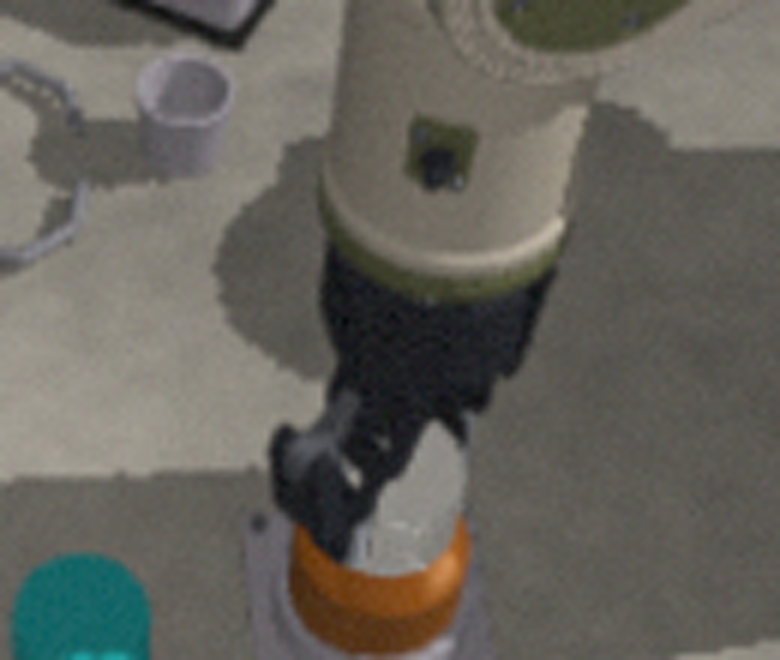

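servo_tool:
  commands:
    - [[255,-0.3,-0.1,-0.1,0,0,0],[255,-0.6,-0.1,-0.1,0,0,0],[255,-0.9,-0.1,-0.1,0,0,0],[255,-1.2,-0.1,-0.1,0,0,0],[255,-1.4,-0.1,-0.1,0,0,0]]

```text
time: 12.1
tool_pos: [454.6, 240.9, 95.9]
tcp_rot: [-3.9, 90.0, 45.8]
ft_force: [-0.4, 2.6, -2.5]
finger_gap: 54.5
```

```bash
python3 - <<'E'
from h import *
tgt(455.8,242.5,140,50)
E
```

```text
t 12.1 pos [454.6 240.9  95.9] jaw 49.69 j [ 22.2   0.5 107.2   0.   72.3 -27.5] gap 54.5 F [-0.4  2.6 -2.5] M [ 0.572 -0.087  0.01 ]
shift cm [-4.41  0.01  0.2 ] rot [-0.31  0.02  0.  ]
```

servo_tool:
  commands:
    - [[255,-1,0,0.1,0,0,0],[255,-2.2,0,0.2,0,0,0],[255,-3.4,0,0.2,0,0,0],[255,-4.6,0,0.2,0,0,0],[255,-5.4,0,0.2,0,0,0],[255,-5.4,0,0.2,0,0,0],[255,-5.4,0,0.2,0,0,0],[255,-5.4,0,0.2,0,0,0]]

```text
time: 12.9
tool_pos: [455.4, 242.1, 148.9]
tcp_rot: [152.8, 89.9, -157.5]
ft_force: [0.4, 0.5, -1.4]
finger_gap: 54.3
```

```bash
python3 - <<'E'
from h import *
p,d=r.snapshot('side');crop(p,230,150,360,270,5,'pics/c1.png');cv2.imwrite('pics/c1f.png',p[:,:,::-1])
q,e=r.snapshot('top');cv2.imwrite('pics/c1t.png',q[:,:,::-1])
W=cloud('side',d)
P=W[150:300,265:340].reshape(-1,3)
c=p[150:300,265:340].reshape(-1,3).astype(int)
m=(abs(P[:,0]-456)<40)&(abs(P[:,1]-242)<40)&(P[:,2]>110)&(c.min(1)>130)
print(m.sum(),np.percentile(P[m],[2,50,98],axis=0).round(1))
T=cloud('top',e)
for n,X in(('side',W),('top',T)):
    m=(abs(X[...,0]-547)<35)&(abs(X[...,1]+140)<35)&(X[...,2]>85)&(X[...,2]<118);Q=X[m][:,:2]
    v=np.linalg.svd(Q-Q.mean(0))[2][0];print(n,'key yaw',np.degrees(np.arctan2(v[1],v[0])))
tgt(456.5,242,150,50)
E
```

```text
328 [[420.6 227.7 147.8]
 [443.9 264.7 180.2]
 [463.7 279.7 390.5]]
side key yaw 173.8680637505667
top key yaw 175.3678990163612
t 13.0 pos [455.4 242.1 148.8] jaw 49.69 j [ 22.3  -2.4 104.2  -0.   78.3 -27.4] gap 54.0 F [ 0.2 -0.6 -0.2] M [-0.074  0.008  0.004]
shift cm [-0.12 -0.09  0.06] rot [-0.31 -0.07 -0.04]
```

View pics/c1.png

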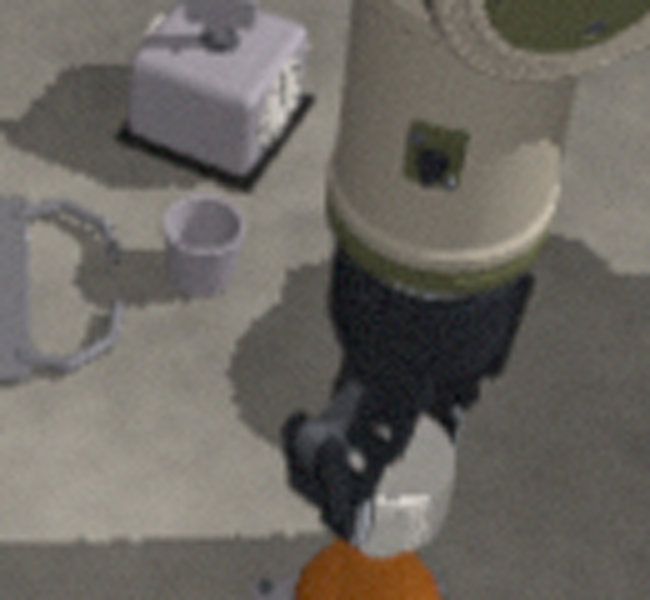

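View pics/c1f.png

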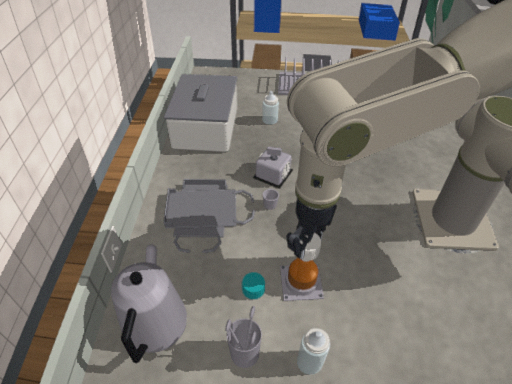

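View pics/c1t.png

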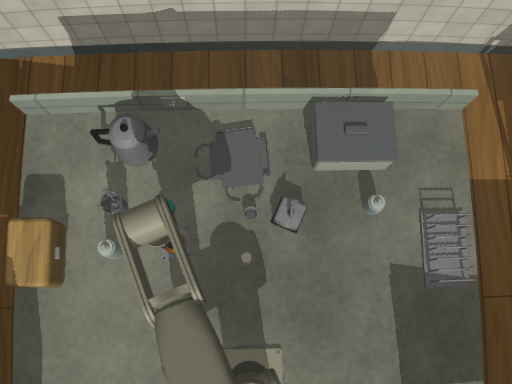

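```bash
python3 - <<'E'
from h import *
print(((proj('side',[[455.4,270,141.5],[455.4,262,141.5],[483,242,141.5],[427,242,141.5],[455,242,179.5],[435,262,179.5],[427,242,179.5]])-[230,150])*5).round())
p,d=r.snapshot('side');W=cloud('side',d)
x,y=np.meshgrid(np.arange(512),np.arange(384))
g=p.astype(int)
# cap top: visible patch
m=(x>308)&(x<320)&(y>232)&(y<250)&(W[...,2]>165)&(W[...,2]<195)&(g.min(2)>120)
Q=W[m];print(m.sum());A=np.c_[Q[:,:2]-Q[:,:2].mean(0),np.ones(len(Q))];k=np.linalg.lstsq(A,Q[:,2],rcond=None)[0];print(k,np.degrees(np.arctan(k[:2])),Q.mean(0))
print(r.sense()['ft_force'],r.sense()['qd'].round(2))
E
```

```text
[[385. 555.]
 [385. 540.]
 [324. 499.]
 [447. 507.]
 [395. 453.]
 [441. 494.]
 [458. 457.]]
136
[ 5.71312304e-02 -1.42918768e-02  1.80415160e+02] [ 3.26982393 -0.81880848] [442.97419954 247.39744394 180.41516016]
[0.2806341  0.73848372 0.01264239] [-0.03 -0.01 -0.21  0.02  0.12  0.03]
```

The cap's lower rim shows at crop (390,555), against (385,555) predicted for a rim height of 141.5 mm. Its top is at about 180 mm and level within the measurement noise, and the wrist force is steady. Handing in.

```bash
python3 -c "
from bench import r
print(r.hand_in())"
```

```text
the job is handed in; nothing more can be done
None
```

The timer key is fully wound, and the safety cap is off and held above the jar's mouth. The job was handed in at about 13 s, and the hand-in gives no verdict.

- **Timer key:** I wound it clockwise about 145° in one continuous grasp, with no regrasp needed. At the hard stop the wrist torque jumped to between 1.2 and 1.5 Nm. After release the wing stood at about 176.5°, against 176° predicted for fully wound. A final check read 174° and 175°, which is within the noise of the measurement.
- **Cap:** I pushed it down until it bottomed, which peaked at 35 N, then eased off and turned it 52° counter-clockwise at 18 to 23 N. It lifted free with almost no force.
- **Final pose:** The cap is held at 80 N grip, with its lower rim at about 141.5 mm, roughly 31 mm above the jar's mouth and centred within about 2 mm.
- **Cap level:** A rough fit to the small visible part of the cap's top gave up to 3° of tilt. I put that down to depth noise, as the tool itself is within 0.1° of vertical.
- **Other objects:** In the last pictures the visible objects look undisturbed. I judged this by eye and did not measure it. The vitamins jar is hidden behind the arm in the side view but still in place in the top view.

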